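# Rock the setting block into its nest

### The arm

A 7-joint arm with a two-finger parallel gripper is mounted at the origin on a cart in front of the work surface, level with it; the furniture and walls round the work are solid. World frame = base frame: x ahead of the robot, y to its left, z up, the work surface at z = 0. Lengths are in m, angles in rad, forces in N, time in s.
With the tool pointing down it reaches from about 0.425 to 0.875 m from the base axis. Payload 8.4 kg.
Tool frame: the origin (TCP) lies at the very end of the fingers, on their centre line; the grasp point (between the pads) lies 19 mm behind it (robot.tcp_to_grasp is the x of the grasp point in the tool frame, in m); x points along the fingers, y is the direction in which the jaws open and shut, and the axes are right-handed (so a half turn about x gives the same grasp; the last joint's range is limited). The gripper opens to 87 mm and grips with 3 to 60 N. Pads are 19 mm wide; open, the fingers measure 117 mm over their backs; the gripper's body (75 mm by 190 mm) begins 51 mm behind the grasp point.
Start: joints at [1.17, 0.333, 0.04, 1.465, -0.013, 1.343, -0.059], TCP at [0.193, -0.621, 0.223] pointing down, gripper open.
Joint ranges: [-2.58, 2.58], [-0.38, 2.09], [-1.3, 1.39], [0.25, 2.4], [-1.5, 4.64], [0.08, 2.09], [-2.65, 2.65]. Speed limits (rad/s): [2.22, 2.22, 2.79, 2.79, 3.14, 3.14, 3.14].

### API

Orientations are given as [roll, pitch, yaw] about the fixed x, y, z axes, in that order (R = Rz(yaw) Ry(pitch) Rx(roll)).
In Python, from plant import get_obs, optics, sign_off, robot gives the robot as it stands.
- The arm moves only by the shell command python3 -m inch 'ROWS' [FORCE]. ROWS is JSON, one flat list of numbers, 7 for each row, row after row: the closure, from 0 (fully open) to 1 (shut), then the shift along the tool's x, y, z in mm, then the turn, a rotation vector about the tool's x, y, z in rad. A call has 1 to 5 rows; each row is the pose to reach, as a shift and turn from the pose commanded when the call began, along the tool's axes at that moment; what a row does not reach only later rows make up. A row lasts 1/10 s, in which the tool goes at most 50 mm and 8.59 degrees, less where a joint would pass 70% of its speed; a pose out of reach is approached as far as the arm can. A call with a gripper value outside its range is refused whole. The fingers move at their own pace and stop on an object; FORCE is the grip in N (left out, the last holds). Time passes only in rows, so rows that repeat a pose let the fingers close. It gives the time, the measured TCP pose, the force and the opening at its end, in the units of the state.
- get_obs(): the state, without advancing time (a new reading comes with each control period).
- optics.grab_frame(name): name is "scene" or "top" or "wrist"; returns the picture (384x512x3 uint8, blue, green, red); there is no depth.
- optics.camera_model(name): a dict with "fx", "fy", "cx", "cy" (pixels), "R" (3x3) and "t" (3): a world point X has camera coordinates R X + t; the wrist camera has in their place "hand_eye" (4x4, takes a point from camera to tool coordinates, whose origin is the TCP and whose axes are the tool frame's). Camera axes: x right, y down, z forward; pixel columns grow to the right and rows downward; lengths in m; the calibration is good to about 2 mm. A picture is of the moment at which its call begins: read the wrist's pose just before it. camera_model takes no time and is no camera call.
- sign_off(): hands the job in, once; it reports no verdict.
The state is a dict: "time": time; "joint_pos": joint angles; "qd": joint speeds; "effort": joint torques, N m; "position": TCP position; "orientation": TCP orientation; "wrist_force": force on the tool from outside, world axes, zero at the start; "ft_torque": the same for the moment, N m; "finger_gap": finger opening in m.
Only numpy, scipy, OpenCV 4.12 (cv2) and the standard library are available. Lean on these libraries where they do the work, as an engineer would, in place of code of your own. Each camera call takes 0.05 s, during which the arm holds its last target.

### The job

Pick up the rectangular setting block and seat it in the pocket of the nest. The pocket is a close fit and is not exactly where the nest's plate suggests, so feel for it: tip the block clearly along both its length and its width (some 10 degrees each), lead one lower corner well into the pocket, feel for the pocket's walls, then rock the block down until it lies flat on the pocket's floor, and let go. Be gentle with the nest (never more than about 20 N on it) and leave the punch, the weight and the leather blanks nearby where they are.

Things in the scene. Friction and masses are not known exactly. Their poses are not given: they have to be found in the camera images.
- block_center (a point): Centre (half-way up) of the setting block: a plain bare-aluminium rectangular block, 80 mm long (its x), 44 mm wide (its y), 32 mm high (its z), 0.2 to 0.4 kg, lying flat on the board, with two small dark dowel holes in its top. It fits the pocket either way round.
- corner_a (a point): Lower corner of the setting block at its + x, + y, on the underside.
- corner_b (a point): Lower corner of the setting block at its + x, - y, on the underside.
- corner_c (a point): Lower corner of the setting block at its - x, - y, on the underside.
- corner_d (a point): Lower corner of the setting block at its - x, + y, on the underside.
- nest_pocket (a point): Nominal centre of the pocket's floor, fixed to the base plate; x along the pocket's length, y its width, z up. The pocket is 82 x 46 mm (2 mm more than the block each way), 10 mm deep, floor 14 mm and rim 24 mm above the board, edges sharp. Slide and frame are locked up to 8.5 mm off this point in x and 7 mm in y (not turned, height exact); just where is not measured: feel or see it.
- nest: The nest, fixed to the board: dark steel plate 180 x 120 x 8 mm, on it an aluminium slide 136 x 100 x 6 mm whose top is the pocket's floor, on that a frame of four steel bars 12 mm wide and 10 mm high round the pocket (outside 106 x 70 mm). Origin on the board under the plate's centre, axes parallel to the nominal pocket point's, which lies 14 mm above it.
- drive_punch: Bystander, leave alone: steel hollow drive punch, a round rod 104 mm long (its y), 18 mm thick, loose on the board between block and nest, near the robot. Origin at the centre of its underside.
- paper_weight: Bystander, leave alone: steel weight 50 x 62 x 22 mm with a turned wooden knob (48 mm high in all), loose, beyond the space between block and nest. Origin at the centre of its underside.
- tan_blanks: Bystander, leave alone: banded stack of tan leather blanks, 93 x 60 x 21 mm, loose, at the right near the robot. Origin at the centre of its underside.
- setting_block: The setting block itself; origin at the centre of its underside, axes as at its centre point.
There are look-alikes about, which are no part of the job. Leave any blue look-alike of the setting_block alone.

How it is judged:
By the outcome, as a careful person would: the job done as asked, in the order asked, and still so for the second after the job is handed in, with the robot touching nothing.
It also fails if it takes over 48 s, if anything falls off the work surface, if the arm or the gripper's body presses on something with over 40 N, if the wrist force passes 120 N, or if a joint passes its speed limit or range.

## Working session

There is one attempt and no reset: what is moved stays moved. The work goes in short steps, Python scripts to look and compute and a shell command to move; the robot and the scene stay as the last step left them, time stands still between calls to the robot, and variables do not carry over. Pictures are saved under pics/ and viewed, and the job is handed in when it is done.

```bash
ls; mkdir -p pics; python3 - <<'E'
from plant import get_obs, optics, robot
import cv2
print(get_obs())
for n in ["scene","top","wrist"]:
    cv2.imwrite(f"pics/{n}0.png",optics.grab_frame(n)); print(n,optics.camera_model(n))
print(robot.tcp_to_grasp)
E
```

```text
pics
{'time': 0.0, 'joint_pos': array([ 1.16978348,  0.33389387,  0.03989054,  1.46626717, -0.01336905,
        1.34329457, -0.05848193]), 'qd': array([-2.52423555e-03, -1.62552273e-03,  1.41632786e-03,  3.67978786e-06,
        2.27752728e-03, -9.43632698e-05,  2.42956797e-04]), 'effort': array([ 6.11773667e-04, -6.56343913e+01,  1.33554708e+00, -4.03789473e+01,
       -5.99023607e-02,  4.45706130e-02,  2.07414450e-04]), 'position': array([ 0.19302659, -0.62019051,  0.22167253]), 'orientation': array([-1.48083134,  1.56919883,  1.96256624]), 'wrist_force': array([-0.08572714,  0.00888297, -0.26767602]), 'ft_torque': array([-0.00070001,  0.07640398, -0.05212838]), 'finger_gap': 0.08666530698763013}
scene {'fx': 413.65809879907823, 'fy': 413.65809879907823, 'cx': 259.8986234618211, 'cy': 187.3903096971261, 'R': array([[-0.83924196, -0.54315065,  0.02569625],
       [-0.32373025,  0.46112143, -0.82617538],
       [ 0.4368886 , -0.7016797 , -0.56282675]]), 't': array([0.37468691, 0.2221084 , 0.9749728 ])}
top {'fx': 401.231887963346, 'fy': 401.231887963346, 'cx': 258.0912577947867, 'cy': 186.6326679477008, 'R': array([[-0.00767382, -0.99995512,  0.00555591],
       [-0.99508118,  0.00708742, -0.09880898],
       [ 0.09876516, -0.00628683, -0.99509091]]), 't': array([-0.08532969,  0.48208151,  1.02135684])}
wrist {'fx': 332.69005903091175, 'fy': 332.69005903091175, 'cx': 246.90889208918344, 'cy': 196.09094478915839, 'hand_eye': array([[ 6.90259563e-04, -2.46400298e-01,  9.69167899e-01,
        -1.63160001e-01],
       [ 9.99999725e-01,  4.32590845e-04, -6.02237095e-04,
         5.82519865e-04],
       [-2.70861761e-04,  9.69168048e-01,  2.46400528e-01,
        -6.75146945e-02],
       [ 0.00000000e+00,  0.00000000e+00,  0.00000000e+00,
         1.00000000e+00]])}
-0.0187
```

View pics/top0.png

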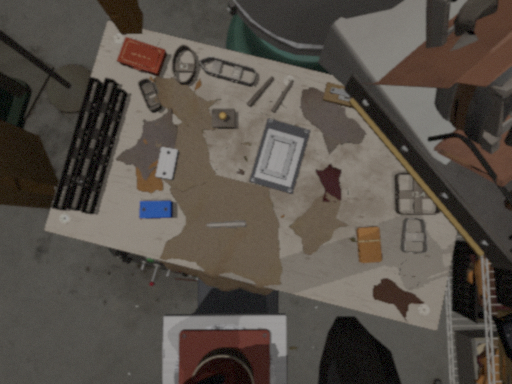

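View pics/scene0.png

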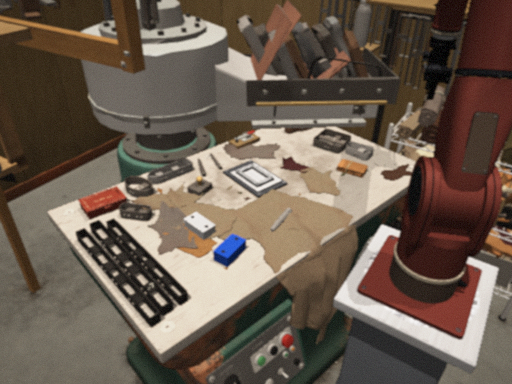

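View pics/wrist0.png

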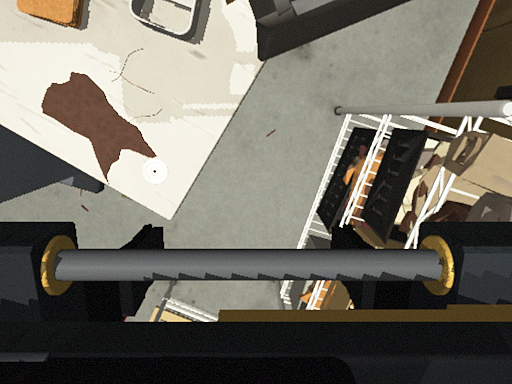

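The top view shows the white block with two dowel holes near (167,163), the blue look-alike at (156,209), the nest at (280,155), the punch at (226,225) and the weight at (223,117).

```bash
cat > h.py <<'E'
import numpy as np, cv2
from plant import get_obs, optics, robot
from scipy.spatial.transform import Rotation as Ro
def cam(name,obs=None):
    m=optics.camera_model(name)
    if name=="wrist":
        obs=obs or get_obs()
        T=np.eye(4);T[:3,:3]=Ro.from_euler('xyz',obs['orientation']).as_matrix();T[:3,3]=obs['position']
        W=T@np.array(m['hand_eye']);R=W[:3,:3].T;t=-R@W[:3,3]
    else: R,t=np.array(m['R']),np.array(m['t'])
    K=np.array([[m['fx'],0,m['cx']],[0,m['fy'],m['cy']],[0,0,1]])
    return K,R,t
def ray(c,uv,z):
    K,R,t=c; uv=np.atleast_2d(uv).astype(float)
    d=np.c_[uv,np.ones(len(uv))]@np.linalg.inv(K).T@R
    o=-R.T@t
    return o+d*((z-o[2])/d[:,2])[:,None]
def proj(c,X):
    K,R,t=c; p=(np.atleast_2d(X)@R.T+t)@K.T
    return p[:,:2]/p[:,2:]
E
python3 - <<'E'
from h import *
im=cv2.imread('pics/top0.png');c=cam('top')
hsv=cv2.cvtColor(im,cv2.COLOR_BGR2HSV)
print(im[155:172,160:176:3].tolist()[::4])
crop=im[100:240,120:330];cv2.imwrite('pics/topc.png',cv2.resize(crop,None,fx=3.8,fy=3.8,interpolation=cv2.INTER_CUBIC)) 
for n,uv,z in [('block',(167,163),.032),('nest',(280,155),.02),('punch',(226,225),.009),('weight',(223,117),.02),('blue',(156,209),.032)]: print(n,ray(c,uv,z).round(3))
E
```

```text
[[[146, 146, 150], [154, 155, 157], [154, 154, 157], [151, 152, 155], [153, 155, 159], [145, 145, 147]], [[151, 153, 156], [154, 155, 156], [152, 154, 156], [154, 156, 158], [154, 154, 156], [124, 124, 126]], [[154, 156, 157], [155, 157, 158], [156, 157, 159], [154, 154, 156], [153, 155, 156], [85, 84, 86]], [[154, 157, 158], [151, 153, 157], [155, 155, 158], [156, 156, 160], [151, 150, 153], [60, 62, 65]], [[155, 157, 159], [138, 139, 142], [149, 150, 152], [152, 154, 155], [141, 141, 144], [59, 70, 78]]]
block [[0.544 0.147 0.032]]
nest [[ 0.565 -0.147  0.02 ]]
punch [[ 0.383 -0.004  0.009]]
weight [[0.669 0.003 0.02 ]]
blue [[0.425 0.174 0.032]]
```

View pics/topc.png

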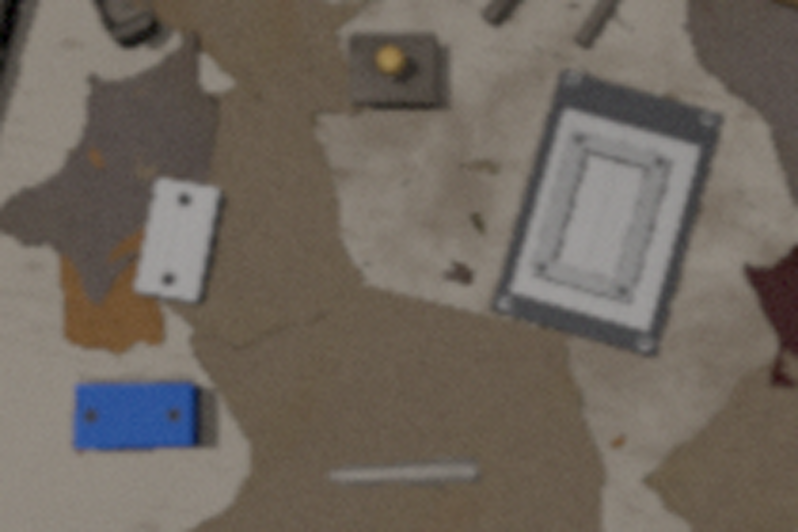

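```bash
python3 - <<'E'
from h import *
im=cv2.imread('pics/top0.png');c=cam('top')
s=lambda pts:np.array(pts)/3.8+[120,100]-0.37
blk=s([(155,180),(221,188),(200,301),(136,290)])
nst=s([(562,72),(718,118),(654,352),(497,308)])
for n,p,z in[('blk',blk,.032),('nest',nst,.008)]:
    X=ray(c,p,z)[:,:2]
    r=cv2.minAreaRect((X*1000).astype(np.float32)); e=X-np.roll(X,1,0)
    print(n,X.mean(0).round(4),r,np.degrees(np.arctan2(*( (X[0]-X[3]+X[1]-X[2])[::-1]))))
h=s([(184,200),(168,279)]);X=ray(c,h,.032);print('holes',X.mean(0),np.degrees(np.arctan2(*(X[0]-X[1])[1::-1])))
w=ray(c,s([(392,72)]),.022);p=ray(c,s([(333,477),(477,470)]),.009);print(w,p)
E
```

```text
blk [0.5449 0.1487] ((545.3341064453125, 148.93588256835938), (45.65222930908203, 79.10326385498047), 80.28984832763672) -9.232858720602236
nest [ 0.5666 -0.147 ] ((567.1923217773438, -146.81040954589844), (115.00288391113281, 174.39956665039062), 73.86873626708984) -15.884526189108138
holes [0.54502511 0.15005195 0.032     ] -10.499196667776697
[[0.66383936 0.00340579 0.022     ]] [[ 0.38258653  0.04479272  0.009     ]
 [ 0.38663036 -0.05436916  0.009     ]]
```

```bash
cat >> h.py <<'E'
def toolR(yaw_deg,sgn=1):
    # tool x down, tool y along sgn*(width dir: yaw+90)
    a=np.radians(yaw_deg+90); y=sgn*np.array([np.cos(a),np.sin(a),0]); x=np.array([0,0,-1.])
    return np.c_[x,y,np.cross(x,y)]
def delta(p,R,obs=None):
    o=obs or get_obs(); R0=Ro.from_euler('xyz',o['orientation']).as_matrix()
    return (R0.T@(np.array(p)-o['position'])*1000).round(1), Ro.from_matrix(R0.T@R).as_rotvec().round(4)
E
python3 - <<'E'
from h import *
o=get_obs();R=Ro.from_euler('xyz',o['orientation']).as_matrix();print(R.round(3))
for s in(1,-1):
  T=toolR(-15.5,s);p=np.array([.567,-.147,.14])+T[:,2]*.0675
  print(s,T.round(2).tolist(),p,delta(p,T))
E
```

```text
[[-0.     0.297 -0.955]
 [ 0.001 -0.955 -0.297]
 [-1.    -0.001  0.   ]]
1 [[0.0, 0.27, 0.96], [0.0, 0.96, -0.27], [-1.0, 0.0, 0.0]] [ 0.63204506 -0.16503859  0.14      ] (array([  82.2, -304.1, -554.4]), array([-2.5693e+00, -1.6000e-03,  6.0000e-04]))
-1 [[0.0, -0.27, -0.96], [0.0, -0.96, 0.27], [-1.0, -0.0, 0.0]] [ 0.50195494 -0.12896141  0.14      ] (array([  82.3, -377.2, -441. ]), array([5.723e-01, 4.000e-04, 1.200e-03]))
```

```bash
python3 -m inch '[0,10,-377,-441,0.57,0,0,0,10,-377,-441,0.57,0,0,0,10,-377,-441,0.57,0,0,0,10,-377,-441,0.57,0,0,0,10,-377,-441,0.57,0,0]'; python3 - <<'E'
from h import *
T=toolR(-15.5,-1);p=np.array([.567,-.147,.14])+T[:,2]*.0675
print(delta(p,T))
E
```

```text
time: 0.65
position: [0.3253, -0.41, 0.2182]
orientation: [0.546, 1.571, -2.869]
wrist_force: [0.8, -0.3, 1.0]
finger_gap: 0.087
(array([  78.2, -318.3,  -94.3]), array([-0.0026,  0.0001, -0.0001]))
```

```bash
python3 -m inch '[0,40,-318,-94,0,0,0,0,40,-318,-94,0,0,0,0,60,-318,-94,0,0,0,0,78,-318,-94,0,0,0,0,78,-318,-94,0,0,0]'; python3 - <<'E'
from h import *
T=toolR(-15.5,-1);p=np.array([.567,-.147,.14])+T[:,2]*.0675
print(delta(p,T))
E
```

```text
time: 1.15
position: [0.454, -0.2029, 0.1668]
orientation: [2.875, 1.57, -0.535]
wrist_force: [1.0, -1.5, -0.6]
finger_gap: 0.0876
(array([ 26.8, -84.1, -26.6]), array([ 0.0022, -0.0007, -0.0002]))
```

```bash
python3 -m inch '[0,25,-84,-27,0,0,0,0,25,-84,-27,0,0,0,0,25,-84,-27,0,0,0,0,25,-84,-27,0,0,0]'; python3 - <<'E'
from h import *
o=get_obs();im=optics.grab_frame('wrist');np.save('w1.npy',o,allow_pickle=True)
cv2.imwrite('pics/w1.png',im);print(o['position'],delta([.5,0,0],toolR(-15.5,-1)),o['wrist_force'])
E
```

```text
time: 1.55
position: [0.5015, -0.13, 0.1415]
orientation: [-0.045, 1.57, 2.831]
wrist_force: [0.4, -1.1, 0.1]
finger_gap: 0.0871
[ 0.50152842 -0.13001315  0.14153043] (array([ 141.9, -126.4,   35.9]), array([ 0.0023,  0.0007, -0.0004])) [ 0.38425899 -1.11468994  0.14321586]
```

View pics/w1.png

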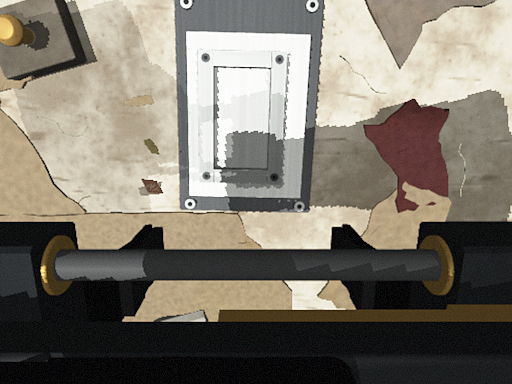

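```bash
python3 - <<'E'
import cv2
im=cv2.imread('pics/w1.png')
cv2.imwrite('pics/w1a.png',cv2.resize(im[40:115,190:300],None,fx=7,fy=7,interpolation=cv2.INTER_CUBIC))
cv2.imwrite('pics/w1b.png',cv2.resize(im[140:215,180:320],None,fx=5.7,fy=5.7,interpolation=cv2.INTER_CUBIC))
E
```

```text
(no output)
```

View pics/w1a.png

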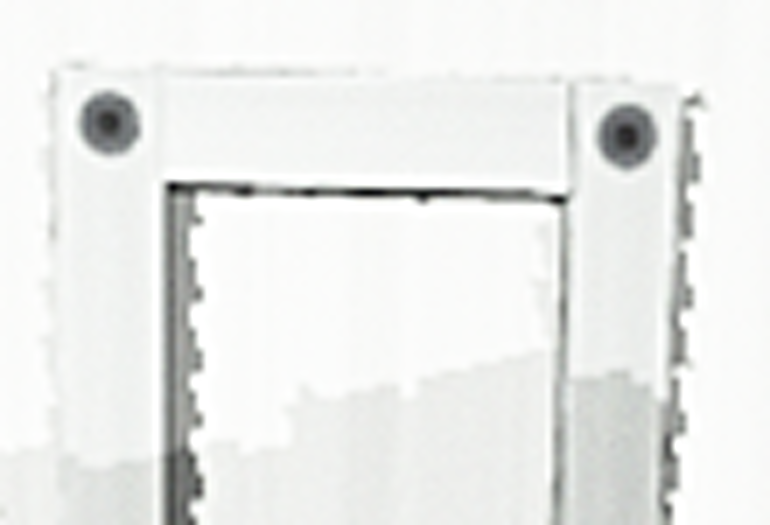

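View pics/w1b.png

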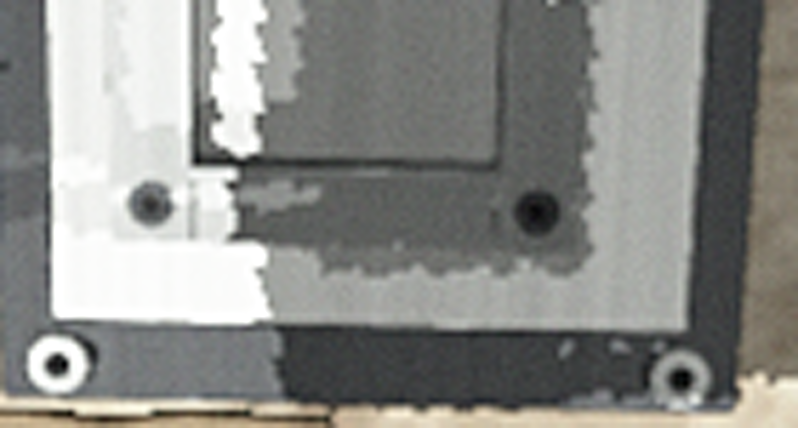

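```bash
python3 - <<'E'
from h import *
o=np.load('w1.npy',allow_pickle=True).item();c=cam('wrist',o)
a=lambda p:np.array(p)/7.+[190,40]-.43
b=lambda p:np.array(p)/5.7+[180,140]-.41
P=dict(pocket=np.vstack([a([(165,184),(570,197)]),b([(500,160),(192,163)])]),
 screws=np.vstack([a([(109,122),(628,135)]),b([(536,211),(150,204)])]),
 plate=np.array([[186,3],[312.5,5.5],b((680,378)),b((58,364))]))
for k,z in[('pocket',.024),('screws',.024),('plate',.01)]:
    X=ray(c,P[k],z)[:,:2]*1000
    ex=(X[0]+X[1]-X[2]-X[3])/2; ey=(X[0]+X[3]-X[1]-X[2])/2
    print(k,X.round(1).tolist(),X.mean(0).round(1),np.linalg.norm(ex).round(1),np.linalg.norm(ey).round(1),np.degrees(np.arctan2(ex[1],ex[0])),np.degrees(np.arctan2(-ey[0],ey[1])))
    d=X-np.roll(X,-1,0);print(np.linalg.norm(d,axis=1).round(1))
E
```

```text
pocket [[607.4, -131.2], [594.1, -175.0], [517.3, -152.4], [529.0, -107.8]] [ 562.  -141.6] 80.9 45.9 -16.518179898046387 -15.802340593879073
[45.8 80.  46.1 81.9]
screws [[615.4, -127.0], [598.7, -182.9], [508.4, -155.7], [524.7, -99.9]] [ 561.8 -141.4] 94.5 58.2 -16.701310204901954 -16.421780976212098
[58.4 94.3 58.1 94.6]
plate [[660.1, -123.0], [631.9, -219.7], [472.8, -171.8], [501.4, -75.6]] [ 566.5 -147.5] 165.9 100.6 -16.68731743390244 -16.40365613880721
[100.8 166.2 100.4 165.7]
```

Wrist view: pocket rim corners near (213,66), (271,68), (267,168) and (213,168), and the four frame screws are sharp. That puts the pocket at about (0.562, -0.1415), yaw -16.6°. Next I'll look at the block up close.

```bash
python3 - <<'E'
from h import *
T=toolR(-10,-1);p=np.array([.545,.149,.13])+T[:,2]*.0675
print(p,delta(p,T))
E
```

```text
[0.47852548 0.16072125 0.13      ] (array([  11.9, -275.6,   99.3]), array([-0.0937,  0.0007, -0.0003]))
```

```bash
python3 -m inch '[0,12,-276,99,-0.094,0,0,0,12,-276,99,-0.094,0,0,0,12,-276,99,-0.094,0,0,0,12,-276,99,-0.094,0,0,0,12,-276,99,-0.094,0,0]';python3 -m inch '[0,0,-46,16,0,0,0,0,0,-46,16,0,0,0]'; python3 - <<'E'
from h import *
T=toolR(-10,-1);p=np.array([.545,.149,.13])+T[:,2]*.0675
print(delta(p,T))
E
```

```text
time: 2.1
position: [0.4827, 0.118, 0.1325]
orientation: [2.828, 1.569, -0.491]
wrist_force: [0.8, 0.1, -0.5]
finger_gap: 0.0873
time: 2.3
position: [0.4736, 0.1718, 0.1328]
orientation: [-1.84, 1.568, 1.134]
wrist_force: [0.5, -0.1, 0.9]
finger_gap: 0.0871
(array([ 2.7, 10.1, -6.7]), array([ 0.0068, -0.0007,  0.0026]))
```

```bash
python3 -m inch '[0,0,0,0,0,0,0]'; python3 - <<'E'
from h import *
o=get_obs();im=optics.grab_frame('wrist');np.save('w2.npy',o,allow_pickle=True)
cv2.imwrite('pics/w2.png',im);print(o['position'],o['wrist_force'],o['ft_torque'])
E
```

```text
time: 2.4
position: [0.475, 0.1657, 0.1322]
orientation: [2.476, 1.57, -0.84]
wrist_force: [0.8, -1.5, -1.1]
finger_gap: 0.0871
[0.47500484 0.16567826 0.13216247] [ 0.80483543 -1.48889482 -1.12881046] [-0.0256977  -0.00084428  0.01361439]
```

View pics/w2.png

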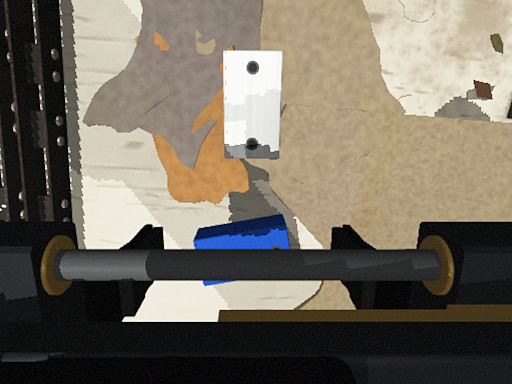

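```bash
python3 - <<'E'
from h import *
o=np.load('w2.npy',allow_pickle=True).item();c=cam('wrist',o)
im=cv2.imread('pics/w2.png');m=cv2.inRange(cv2.cvtColor(im,cv2.COLOR_BGR2GRAY)[:,:],100,255)
cv2.imwrite('pics/w2a.png',cv2.resize(im[40:175,200:310],None,fx=4.4,fy=4.4,interpolation=cv2.INTER_CUBIC))
P=np.array([(223,51.5),(281.5,51),(279.5,158),(224.5,157.5)])
H=np.array([(252.5,68),(252,144)])
X=ray(c,P,.032)[:,:2]*1000
ex=(X[0]+X[1]-X[2]-X[3])/2; ey=(X[0]+X[3]-X[1]-X[2])/2
print(X.round(1).tolist(),X.mean(0).round(1),np.linalg.norm(ex),np.linalg.norm(ey),np.degrees(np.arctan2(ex[1],ex[0])),np.degrees(np.arctan2(-ey[0],ey[1])))
h=ray(c,H,.032)*1000;print(h,h.mean(0),np.degrees(np.arctan2(*(h[0]-h[1])[1::-1])))
E
```

```text
[[586.8, 163.7], [579.7, 121.3], [502.0, 134.5], [509.9, 177.4]] [544.6 149.2] 78.51136609239336 43.33276260951276 -9.859704389354851 -9.9842558979212
[[571.83837135 144.29117525  32.        ]
 [516.60230598 154.14120447  32.        ]] [544.22033866 149.21618986  32.        ] -10.111046241588143
```

View pics/w2a.png

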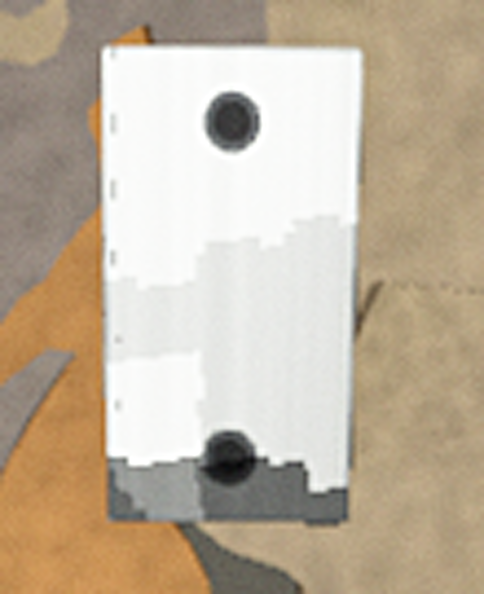

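```bash
python3 - <<'E'
from h import *
T=toolR(-10,-1)
for z in(.05,.0135): print(delta([.5444,.1492,z],T))
print(get_obs()['position'])
E
```

```text
(array([ 82. ,   2.8, -70.6]), array([-0.0016, -0.0005, -0.0008]))
(array([118.5,   2.8, -70.6]), array([-0.0016, -0.0005, -0.0008]))
[0.47533811 0.16440285 0.13200416]
```

```bash
python3 -m inch '[0,30,3,-50,0,0,0,0,60,3,-71,0,0,0,0,82,3,-71,0,0,0,0,82,3,-71,0,0,0,0,82,3,-71,0,0,0]'; python3 - <<'E'
from h import *
T=toolR(-10,-1)
print(delta([.5444,.1492,.0135],T))
E
```

```text
time: 2.95
position: [0.5442, 0.1494, 0.0502]
orientation: [0.821, 1.57, -2.497]
wrist_force: [-0.2, 0.4, 0.7]
finger_gap: 0.0872
(array([36.7,  0.1, -0.2]), array([-0.0018,  0.0006, -0.0007]))
```

```bash
python3 -m inch '[0,20,0,0,0,0,0,0,36.7,0,0,0,0,0,0,36.7,0,0,0,0,0,0,36.7,0,0,0,0,0]' 35; python3 -m inch '[1,0,0,0,0,0,0,1,0,0,0,0,0,0,1,0,0,0,0,0,0,1,0,0,0,0,0,0,1,0,0,0,0,0,0]' 35;python3 -m inch '[1,0,0,0,0,0,0,1,0,0,0,0,0,0]' 35
```

```text
time: 3.35
position: [0.5443, 0.1509, 0.0138]
orientation: [3.115, 1.571, -0.201]
wrist_force: [0.6, -0.2, 0.1]
finger_gap: 0.0869
time: 3.85
position: [0.5443, 0.151, 0.0133]
orientation: [-2.568, 1.571, 0.399]
wrist_force: [0.3, 0.4, 0.8]
finger_gap: 0.0548
time: 4.05
position: [0.5442, 0.1508, 0.0132]
orientation: [1.267, 1.571, -2.049]
wrist_force: [-0.7, -1.5, 0.7]
finger_gap: 0.0439
```

```bash
python3 -m inch '[1,0,0,0,0,0,0,1,0,0,0,0,0,0,1,-20,0,0,0,0,0,1,-60,0,0,0,0,0,1,-80,0,0,0,0,0]' 40; python3 -m inch '[1,0,0,0,0,0,0,1,0,0,0,0,0,0]' ;python3 - <<'E'
from h import *
o=get_obs();cv2.imwrite('pics/w3.png',optics.grab_frame('wrist'));cv2.imwrite('pics/s3.png',optics.grab_frame('scene')[150:300,120:360])
print(o)
E
```

```text
time: 4.55
position: [0.5448, 0.1517, 0.0954]
orientation: [-2.474, 1.569, 0.494]
wrist_force: [0.3, -0.4, -2.8]
finger_gap: 0.0436
time: 4.75
position: [0.5439, 0.1508, 0.0926]
orientation: [0.875, 1.57, -2.441]
wrist_force: [0.4, -0.1, -2.7]
finger_gap: 0.0436
{'time': 4.75, 'joint_pos': array([ 0.13468756,  0.32248881, -0.56849754,  1.80422642,  0.19572258,
        1.07136098, -2.24997258]), 'qd': array([-0.00354141,  0.02061865,  0.00632893,  0.02084483,  0.00264297,
       -0.00146147, -0.00073198]), 'effort': array([-9.42880567e-02, -5.87203395e+01, -6.91167131e+00, -3.86376929e+01,
       -3.41072213e-02, -8.80070776e-02,  4.05308569e-02]), 'position': array([0.54393535, 0.15080755, 0.0925547 ]), 'orientation': array([ 0.87524248,  1.57045166, -2.44072816]), 'wrist_force': array([ 0.42150415, -0.05990039, -2.72385205]), 'ft_torque': array([0.01354198, 0.00593332, 0.03236459]), 'finger_gap': 0.04361030318028456}
```

View pics/w3.png

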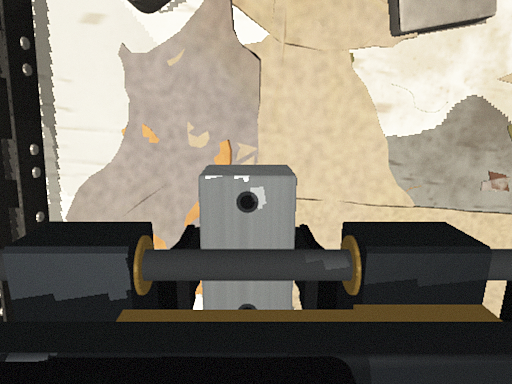

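```bash
python3 - <<'E'
from h import *
m=optics.camera_model('wrist');H=np.array(m['hand_eye'])
for uv,x in[((200.5,178),-18.5),((295,178),-18.5),((247,201.5),-18.5),((205,165.5),13.5),((290,165.5),13.5)]:
    d=H[:3,:3]@np.array([(uv[0]-m['cx'])/m['fx'],(uv[1]-m['cy'])/m['fy'],1]);o=H[:3,3]
    print(uv,((o+d*(x/1000-o[0])/d[0])*1000).round(1))
E
```

```text
(200.5, 178) [-18.5 -20.3 -39.1]
(295, 178) [-18.5  21.5 -39.2]
(247, 201.5) [-18.5   0.3 -28.4]
(205, 165.5) [ 13.5 -22.3 -39.6]
(290, 165.5) [ 13.5  23.3 -39.7]
```

Block held square (gap 43.6 mm, far hole at (247,201), far top edge at row 178), centred in the hand to within about 0.5 mm. Now I'll go to the nest with the tilt.

```bash
cat >> h.py <<'E'
CL=np.array([.0135,.022,-.040])   # leading lower corner in the tool frame
PC=np.array([.562,-.1415]);YAW=-16.6
def tilt(b,c,yaw=YAW):
    return toolR(yaw,-1)@Ro.from_euler('YZ',[-np.radians(b),-np.radians(c)]).as_matrix()
def nest2w(x,y,z):  # mm in nest-parallel axes about PC, z above board
    a=np.radians(YAW);return np.r_[PC+np.array([[np.cos(a),-np.sin(a)],[np.sin(a),np.cos(a)]])@[x/1e3,y/1e3],z/1e3]
def corner_target(x,y,z,b,c):
    R=tilt(b,c);return nest2w(x,y,z)-R@CL,R
def corners(obs=None):
    o=obs or get_obs();R=Ro.from_euler('xyz',o['orientation']).as_matrix();a=np.radians(YAW)
    out=[]
    for s in[(1,1),(-1,1),(1,-1),(-1,-1)]:
        w=o['position']+R@(CL*[1,*s]);q=np.array([[np.cos(a),np.sin(a)],[-np.sin(a),np.cos(a)]])@(w[:2]-PC)
        out.append(np.r_[q,w[2]]*1000)
    return np.array(out).round(1)
def nf(obs=None): # force in nest axes
    o=obs or get_obs();a=np.radians(YAW);f=o['wrist_force'];return np.array([np.cos(a)*f[0]+np.sin(a)*f[1],-np.sin(a)*f[0]+np.cos(a)*f[1],f[2]]).round(1)
E
python3 - <<'E'
from h import *
p,R=corner_target(35,-18,45,10.5,10.5)
print(p,R[2],delta(p,R))
E
```

```text
[ 0.56120327 -0.14004011  0.06928314] [-0.96679021 -0.17918397  0.18223553] (array([ 22.3, 283.1, -68.2]), array([ 0.1313, -0.1697, -0.1943]))
```

```bash
python3 -m inch '[1,0,50,-12,0.03,0,0,1,0,100,-24,0.05,-0.04,-0.04,1,0,150,-36,0.08,-0.08,-0.1,1,0,200,-48,0.1,-0.13,-0.15,1,0,240,-58,0.13,-0.17,-0.194]';  python3 - <<'E'
from h import *
p,R=corner_target(35,-18,45,10.5,10.5)
print(delta(p,R))
E
```

```text
time: 5.35
position: [0.5589, -0.0982, 0.0919]
orientation: [-0.782, 1.31, 2.052]
wrist_force: [0.9, 1.3, -2.9]
finger_gap: 0.0438
(array([ 12. ,  42.4, -18.1]), array([-0.0003,  0.0008,  0.0029]))
```

```bash
python3 -m inch '[1,4,30,-12,0,0,0,1,12,42,-18,0,0,0.003,1,12,42,-18,0,0,0.003,1,12,42,-18,0,0,0.003]';  python3 - <<'E'
from h import *
p,R=corner_target(35,-18,18,10.5,10.5)
print(delta(p,R),corners().tolist(),nf())
cv2.imwrite('pics/w4.png',optics.grab_frame('wrist'));cv2.imwrite('pics/s4.png',cv2.resize(optics.grab_frame('scene')[130:230,180:340],None,fx=4.5,fy=4.5))
E
```

```text
time: 5.75
position: [0.5618, -0.1346, 0.07]
orientation: [-0.776, 1.313, 2.063]
wrist_force: [-0.6, 1.0, -2.3]
finger_gap: 0.0438
(array([25.6, 10.3, -6. ]), array([ 0.0037,  0.0007, -0.0012])) [[34.1, -12.4, 45.7], [35.4, 30.8, 53.6], [-44.6, -12.7, 60.3], [-43.3, 30.5, 68.2]] [-0.9  0.8 -2.3]
```

View pics/w4.png

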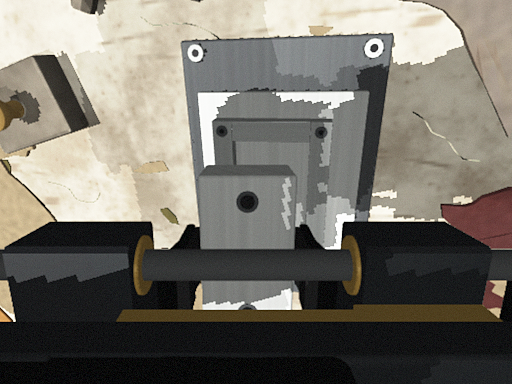

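View pics/s4.png

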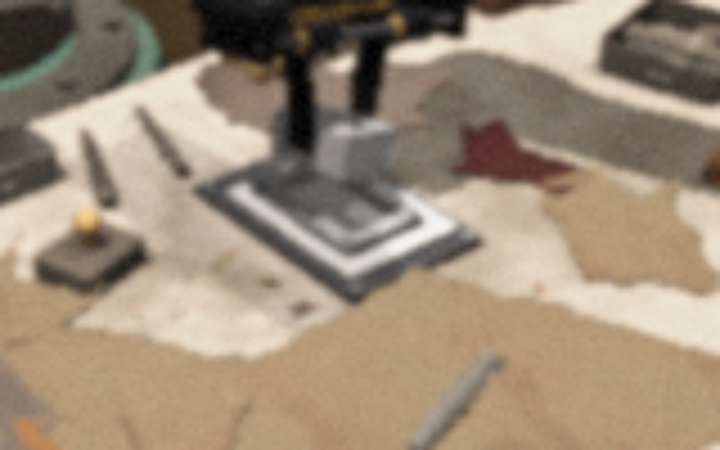

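```bash
python3 -m inch '[1,0,0,0,0,0,0,1,0,0,0,0,0,0]'; python3 - <<'E'
from h import *
o=get_obs();im=optics.grab_frame('wrist');cv2.imwrite('pics/w5.png',im)
print(corners(o).tolist(),nf(o))
g=cv2.cvtColor(im,cv2.COLOR_BGR2GRAY)
cv2.imwrite('pics/w5a.png',cv2.resize(im[25:180,180:395],None,fx=3.7,fy=3.7,interpolation=cv2.INTER_CUBIC));np.save('w5.npy',o,allow_pickle=True)
E
```

```text
time: 6.05
position: [0.5626, -0.1358, 0.0713]
orientation: [-0.781, 1.316, 2.058]
wrist_force: [0.2, -0.7, -2.0]
finger_gap: 0.0436
[[35.2, -13.4, 47.2], [36.5, 29.8, 55.0], [-43.5, -13.7, 61.5], [-42.2, 29.6, 69.3]] [ 0.4 -0.7 -2. ]
```

View pics/w5a.png

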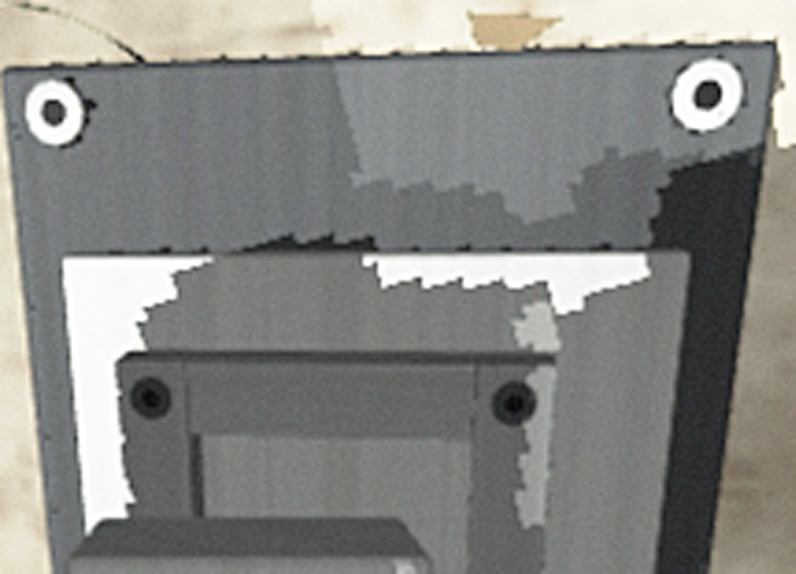

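```bash
python3 - <<'E'
from h import *
o=np.load('w5.npy',allow_pickle=True).item();c=cam('wrist',o)
a=lambda p:np.array(p)/3.7+[180,25]-.36
def tn(X):
    t=np.radians(YAW);return (X[:,:2]-PC)@np.array([[np.cos(t),-np.sin(t)],[np.sin(t),np.cos(t)]])*1000
print('frame screws (47,+-29)',tn(ray(c,a([(150,398),(513,403)]),.024)).round(1))
print('inner corner (41,+-23)',tn(ray(c,a([(194,435),(474,438)]),.024)).round(1))
print('plate screws',tn(ray(c,a([(55,112),(708,96)]),.01)).round(1))
p,R=corner_target(35,-18,18,10.5,10.5);print(delta(p,R))
print(optics.camera_model('wrist')['hand_eye'][:3,3])
E
```

```text
frame screws (47,+-29) [[ 46.4  29.4]
 [ 46.5 -28.9]]
inner corner (41,+-23) [[ 40.4  22.3]
 [ 40.8 -23.2]]
plate screws [[ 89.6  46.1]
 [ 89.3 -54.8]]
(array([27.3,  9.2, -5.1]), array([ 0.0032, -0.0023, -0.0024]))
[-1.63294012e-01  1.47447539e-05 -6.75674563e-02]
```

```bash
python3 - <<'E'
from h import *
p,R=corner_target(35,-18,30,10.5,10.5);print(delta(p,R))
E
python3 -m inch '[1,15.7,7,-3,0,0,0,1,15.7,7,-3,0,0,0,1,15.7,7,-3,0,0,0]'; python3 - <<'E'
from h import *
p,R=corner_target(35,-18,18.5,10.5,10.5);print(delta(p,R),corners().tolist(),nf())
E
```

```text
(array([15.7,  7. , -2.9]), array([ 0.0032, -0.0023, -0.0024]))
time: 6.4
position: [0.5602, -0.1409, 0.0528]
orientation: [-0.772, 1.314, 2.064]
wrist_force: [-0.6, 0.4, -2.9]
finger_gap: 0.0438
(array([ 9.7,  0.7, -2.5]), array([ 0.0011,  0.0001, -0.002 ])) [[34.3, -19.1, 28.5], [35.7, 24.2, 36.3], [-44.3, -19.2, 43.1], [-42.9, 24.1, 50.9]] [-0.7  0.2 -2.9]
```

```bash
python3 -m inch '[1,5,0,-1,0,0,0,1,9.7,0.3,-2.2,0,0,0,1,9.7,0.3,-2.2,0,0,0,1,9.7,0.3,-2.2,0,0,0]'; python3 - <<'E'
from h import *
print(corners().tolist(),nf())
R=Ro.from_euler('xyz',get_obs()['orientation']).as_matrix();T=toolR(YAW,-1)
print('nest +x, -y, down 1mm in tool:',(R.T@-T[:,2]).round(3),(R.T@T[:,1]).round(3),(R.T@T[:,0]).round(3))
E
```

```text
time: 6.8
position: [0.5618, -0.1394, 0.0438]
orientation: [-0.777, 1.315, 2.06]
wrist_force: [0.3, -0.4, -1.3]
finger_gap: 0.0437
[[35.5, -17.2, 19.6], [36.8, 26.1, 27.4], [-43.2, -17.3, 34.1], [-41.9, 26.0, 41.9]] [ 0.4 -0.3 -1.3]
nest +x, -y, down 1mm in tool: [-0.178 -0.031 -0.984] [-0.18   0.984  0.002] [ 0.967  0.178 -0.18 ]
```

```bash
cat > st.py <<'E'
from h import *
o=get_obs();print(corners(o)[[0,3]].tolist(),nf(o),o['ft_torque'].round(2),round(o['time'],2))
E
python3 -m inch '[1,-0.4,2,0,0,0,0,1,-0.5,3,0,0,0,0,1,-0.5,3,0,0,0,0]'; python3 st.py
```

```text
time: 7.1
position: [0.561, -0.1428, 0.044]
orientation: [-0.778, 1.315, 2.059]
wrist_force: [0.5, 0.1, -2.6]
finger_gap: 0.044
[[35.7, -20.7, 19.9], [-41.6, 22.4, 42.0]] [ 0.5  0.3 -2.6] [-0.3  -0.15 -0.03] 7.1
```

```bash
python3 -m inch '[1,-0.2,1,0,0,0,0,1,-0.2,1,0,0,0,0]'; python3 st.py
```

```text
time: 7.3
position: [0.5607, -0.1436, 0.0439]
orientation: [-0.778, 1.315, 2.059]
wrist_force: [-0.9, 0.1, -3.5]
finger_gap: 0.0435
[[35.6, -21.6, 19.8], [-41.7, 21.6, 42.0]] [-0.9 -0.2 -3.5] [-0.39 -0.19 -0.01] 7.3
```

```bash
python3 -m inch '[1,-0.2,1,0,0,0,0,1,-0.2,1,0,0,0,0]'; python3 st.py
```

```text
time: 7.5
position: [0.5604, -0.1444, 0.0439]
orientation: [-0.778, 1.315, 2.059]
wrist_force: [-0.1, 0.1, -3.1]
finger_gap: 0.0434
[[35.6, -22.4, 19.8], [-41.7, 20.8, 42.0]] [-0.1  0.1 -3.1] [-0.21 -0.23 -0.01] 7.5
```

```bash
python3 -m inch '[1,-0.2,1,0,0,0,0,1,-0.2,1,0,0,0,0]'; python3 st.py
```

```text
time: 7.7
position: [0.5603, -0.1446, 0.044]
orientation: [-0.78, 1.314, 2.057]
wrist_force: [1.7, 2.8, -2.4]
finger_gap: 0.0436
[[35.5, -22.6, 19.8], [-41.8, 20.5, 42.1]] [ 0.8  3.1 -2.4] [ 0.3  -0.45  0.  ] 7.7
```

```bash
python3 -m inch '[1,0.2,-1,0,0,0,0,1,-0.2,-1.1,-2,0,0,0,1,-0.4,-1.1,-3,0,0,0,1,-0.4,-1.1,-3,0,0,0]'; python3 st.py
```

```text
time: 8.1
position: [0.5635, -0.1454, 0.044]
orientation: [-0.778, 1.315, 2.059]
wrist_force: [0.5, 2.0, -3.1]
finger_gap: 0.0437
[[38.9, -22.5, 19.8], [-38.5, 20.7, 42.0]] [-0.   2.1 -3.1] [-0.15 -0.28  0.05] 8.1
```

```bash
python3 -m inch '[1,-0.2,0,-1,0,0,0,1,-0.2,0,-1,0,0,0]'; python3 st.py
```

```text
time: 8.3
position: [0.5641, -0.1456, 0.0439]
orientation: [-0.776, 1.315, 2.061]
wrist_force: [-1.3, 1.1, -2.6]
finger_gap: 0.0435
[[39.4, -22.4, 19.7], [-37.9, 20.7, 42.0]] [-1.6  0.7 -2.6] [-0.02  0.1   0.06] 8.3
```

```bash
python3 -m inch '[1,-0.1,0,-0.7,0,0,0,1,-0.1,0,-0.7,0,0,0]'; python3 st.py
```

```text
time: 8.5
position: [0.5643, -0.1456, 0.0439]
orientation: [-0.773, 1.314, 2.064]
wrist_force: [-5.5, 1.0, 1.1]
finger_gap: 0.0439
[[39.6, -22.4, 19.7], [-37.7, 20.7, 42.0]] [-5.5 -0.6  1.1] [0.26 1.04 0.16] 8.5
```

Wall contacts found: y wall at about -23.4 (Fy +3 N) and x wall at about +40.3 (Fx -5.5 N), so the pocket centre is only (-0.7, -0.4) mm off my camera estimate. I'll back off a little, lower the corner to near the floor, then rock down.

```bash
sed -i 's/^CL=.*/CL=np.array([.0132,.022,-.040])/' h.py; python3 -m inch '[1,0.3,-0.5,1.5,0,0,0,1,0.3,-0.5,1.5,0,0,0]'; python3 st.py; python3 - <<'E'
from h import *
for a in[(38.3,-21.5,15,10.5,10.5)]: print(delta(*corner_target(*a)))
E
```

```text
time: 8.7
position: [0.5641, -0.1452, 0.044]
orientation: [-0.781, 1.316, 2.056]
wrist_force: [-0.8, 0.3, -2.7]
finger_gap: 0.0434
[[39.4, -22.2, 20.2], [-38.0, 21.0, 42.3]] [-0.8  0.1 -2.7] [-0.39 -0.2   0.02] 8.7
(array([5.2, 0.3, 0. ]), array([ 0.0017, -0.0031, -0.0023]))
```

```bash
python3 -m inch '[1,1.3,0,0.3,0,-0.001,0,1,2.6,0,0.3,0,-0.002,0,1,4.0,0,0.3,0.001,-0.003,-0.002,1,4.0,0,0.3,0.001,-0.003,-0.002]'; python3 st.py; python3 - <<'E'
from h import *
for a in[(38.3,-21.5,14.7,10.5,10.5),(38.7,-21.9,14.6,7,7),(39.1,-22.2,14.6,3.5,3.5),(39.3,-22.4,14.5,0,0)]: print(delta(*corner_target(*a)))
E
```

```text
time: 9.1
position: [0.5628, -0.1439, 0.0399]
orientation: [-0.774, 1.311, 2.062]
wrist_force: [0.4, 1.0, -2.8]
finger_gap: 0.0434
[[37.7, -21.3, 15.8], [-39.5, 21.9, 38.4]] [ 0.1  1.1 -2.8] [-0.36 -0.21  0.02] 9.1
(array([ 1. ,  0.4, -0.8]), array([ 0.0007,  0.0015, -0.    ]))
(array([ 4.8,  0.5, -0.3]), array([-0.0086,  0.0619,  0.0611]))
(array([ 8.5,  0.5, -0.1]), array([-0.0142,  0.1228,  0.1221]))
(array([12.5,  0.6, -0.1]), array([-0.016 ,  0.1842,  0.1828]))
```

```bash
python3 -m inch '[1,1.0,0.4,-0.7,0,0.0015,0,1,2.9,0.4,-0.5,-0.004,0.03,0.03,1,4.8,0.5,-0.3,-0.009,0.062,0.061,1,4.8,0.5,-0.3,-0.009,0.062,0.061]'; python3 st.py; python3 - <<'E'
from h import *
for a in[(38.7,-21.9,14.6,7,7),(39.1,-22.2,14.6,3.5,3.5),(39.3,-22.4,14.5,0,0)]: print(delta(*corner_target(*a)))
print(corners().tolist())
E
```

```text
time: 9.5
position: [0.5623, -0.1423, 0.0356]
orientation: [-0.784, 1.399, 2.063]
wrist_force: [0.5, -0.1, -2.5]
finger_gap: 0.0438
[[38.3, -20.8, 15.1], [-40.5, 22.7, 30.1]] [ 0.5  0.1 -2.5] [-0.21 -0.14 -0.  ] 9.5
(array([ 0.3,  1. , -0.5]), array([ 0.0026, -0.0009, -0.0009]))
(array([ 4. ,  0.9, -0.1]), array([-0.0029,  0.0599,  0.0603]))
(array([8. , 0.7, 0.2]), array([-0.0048,  0.121 ,  0.1213]))
[[38.3, -20.8, 15.1], [38.9, 22.9, 20.4], [-41.1, -21.0, 24.8], [-40.5, 22.7, 30.1]]
```

```bash
python3 -m inch '[1,0.2,1.0,-0.4,0.002,0,0,1,2.1,1.0,-0.3,-0.001,0.03,0.03,1,4.0,1.0,-0.1,-0.003,0.06,0.06,1,4.0,1.0,-0.1,-0.003,0.06,0.06]'; python3 st.py; python3 - <<'E'
from h import *
for a in[(39.1,-22.2,14.6,3.5,3.5),(39.3,-22.4,14.5,1.5,1.5),(39.3,-22.4,14.5,0,0)]: print(delta(*corner_target(*a)))
print(corners().tolist())
E
```

```text
time: 9.9
position: [0.5618, -0.1425, 0.0314]
orientation: [-0.787, 1.483, 2.063]
wrist_force: [-0.0, 0.6, -2.9]
finger_gap: 0.0433
[[39.1, -22.1, 14.4], [-40.6, 21.8, 22.1]] [-0.2  0.5 -2.9] [-0.07 -0.   -0.01] 9.9
(array([-0.2,  0. ,  0. ]), array([-0.0005,  0.0011,  0.0014]))
(array([ 2.1, -0.1,  0.3]), array([-0.002 ,  0.0359,  0.0363]))
(array([ 3.7, -0.4,  0.6]), array([-0.0024,  0.0621,  0.0625]))
[[39.1, -22.1, 14.4], [39.3, 21.8, 17.1], [-40.7, -22.1, 19.3], [-40.6, 21.8, 22.1]]
```

```bash
python3 -m inch '[1,1.0,-0.1,0.2,-0.001,0.018,0.018,1,2.1,-0.1,0.3,-0.002,0.036,0.036,1,2.1,-0.1,0.3,-0.002,0.036,0.036]'; python3 st.py; python3 - <<'E'
from h import *
for a in[(39.3,-22.4,14.5,0,0),(39.3,-22.4,14.1,0,0)]: print(delta(*corner_target(*a)))
print(corners().tolist())
E
```

```text
time: 10.2
position: [0.5616, -0.1426, 0.0292]
orientation: [-0.794, 1.533, 2.056]
wrist_force: [0.6, 5.7, -1.6]
finger_gap: 0.0438
[[39.5, -22.9, 14.4], [-40.3, 21.2, 17.7]] [-1.1  5.6 -1.6] [ 1.39 -0.16  0.08] 10.2
(array([ 1.6, -0.8,  0.6]), array([-0.0014,  0.0266,  0.0271]))
(array([ 2. , -0.7,  0.6]), array([-0.0014,  0.0266,  0.0271]))
[[39.5, -22.9, 14.4], [39.6, 21.1, 15.6], [-40.4, -22.8, 16.5], [-40.3, 21.2, 17.7]]
```

```bash
python3 -m inch '[1,0,-0.8,0.4,0,0,0,1,0.8,-1.0,0.5,-0.001,0.013,0.013,1,1.5,-1.0,0.5,-0.001,0.026,0.027,1,1.5,-1.0,0.5,-0.001,0.026,0.027]'; python3 st.py; python3 - <<'E'
from h import *
for a in[(39.3,-22.4,14.0,0,0)]: print(delta(*corner_target(*a)))
print(corners().tolist())
E
```

```text
time: 10.6
position: [0.5612, -0.1423, 0.0277]
orientation: [1.916, 1.569, -1.516]
wrist_force: [2.3, 4.2, -3.9]
finger_gap: 0.044
[[39.5, -23.0, 14.6], [-40.5, 21.0, 14.5]] [ 1.   4.7 -3.9] [ 0.9  -0.32  0.13] 10.6
(array([ 0.5, -0.6,  0.2]), array([-0.0006, -0.0007, -0.0019]))
[[39.5, -23.0, 14.6], [39.5, 21.0, 14.5], [-40.5, -23.0, 14.6], [-40.5, 21.0, 14.5]]
```

```bash
python3 -m inch '[1,0,-1.0,0.2,0,0,-0.002,1,0,-1.0,0.2,0,0,-0.002]'; python3 st.py
```

```text
time: 10.8
position: [0.5614, -0.1422, 0.0279]
orientation: [-2.307, 1.57, 0.543]
wrist_force: [0.2, 0.3, -3.2]
finger_gap: 0.0437
[[39.6, -22.9, 14.7], [-40.4, 21.2, 14.7]] [ 0.1  0.4 -3.2] [ 0.04  0.02 -0.02] 10.8
```

```bash
python3 -m inch '[1,0.6,0,0,0,0,0,1,0.6,0,0,0,0,0]'; python3 st.py
```

```text
time: 11.0
position: [0.5614, -0.1418, 0.0272]
orientation: [-2.118, 1.57, 0.732]
wrist_force: [0.5, -0.1, -2.2]
finger_gap: 0.0436
[[39.5, -22.5, 14.0], [-40.4, 21.6, 14.0]] [ 0.4  0.1 -2.2] [-0.    0.02  0.05] 11.0
```

Lateral contact is free now. I'll feel for the floor.

```bash
python3 -m inch '[1,0.5,0,0,0,0,0,1,0.5,0,0,0,0,0]'; python3 st.py
```

```text
time: 11.2
position: [0.5615, -0.1418, 0.0271]
orientation: [-2.557, 1.57, 0.293]
wrist_force: [-2.8, -1.1, 4.8]
finger_gap: 0.0435
[[39.5, -22.5, 14.0], [-40.4, 21.7, 13.9]] [-2.4 -1.9  4.8] [-0.29  0.67 -0.06] 11.2
```

```bash
python3 -m inch '[1,0.5,0,0,0,0,0,1,0.5,0,0,0,0,0]'; python3 st.py
```

```text
time: 11.4
position: [0.5615, -0.1417, 0.0271]
orientation: [-2.832, 1.57, 0.018]
wrist_force: [-5.0, 0.0, 9.9]
finger_gap: 0.0441
[[39.6, -22.4, 13.9], [-40.4, 21.7, 13.9]] [-4.8 -1.4  9.9] [-0.22  1.24 -0.05] 11.4
```

```bash
python3 -m inch '[1,-0.7,0,0.3,0,0,0,1,-0.7,0,0.3,0,0,0]'; python3 st.py; python3 -m inch '[0.7,0,0,0,0,0,0,0.3,0,0,0,0,0,0,0,0,0,0,0,0,0,0,0,0,0,0,0,0,0,0,0,0,0,0,0]'; python3 st.py
```

```text
time: 11.6
position: [0.5614, -0.1412, 0.0272]
orientation: [-2.368, 1.569, 0.483]
wrist_force: [-0.8, -0.7, 2.6]
finger_gap: 0.0435
[[39.4, -21.9, 14.0], [-40.6, 22.2, 14.0]] [-0.6 -0.9  2.6] [-0.23  0.4   0.07] 11.6
time: 12.1
position: [0.5612, -0.141, 0.0268]
orientation: [-1.848, 1.57, 1.004]
wrist_force: [0.4, -0.9, -0.4]
finger_gap: 0.0682
[[39.1, -21.7, 13.6], [-40.9, 22.3, 13.6]] [ 0.6 -0.8 -0.4] [ 0.11  0.06 -0.03] 12.1
```

```bash
python3 -m inch '[0,0,0,0,0,0,0,0,0,0,0,0,0,0,0,-10,0,0,0,0,0,0,-40,0,0,0,0,0,0,-80,0,0,0,0,0]'; python3 -m inch '[0,-35,0,40,0,0,0,0,-35,0,68,0,0,0,0,-35,0,68,0,0,0,0,-35,0,68,0,0,0]'; python3 - <<'E'
from h import *
o=get_obs();im=optics.grab_frame('wrist');np.save('w6.npy',o,allow_pickle=True)
cv2.imwrite('pics/w6.png',im);t=optics.grab_frame('top');cv2.imwrite('pics/t6.png',cv2.resize(t[80:240,120:330],None,fx=3.6,fy=3.6));print(nf())
E
```

```text
time: 12.6
position: [0.5599, -0.1408, 0.1069]
orientation: [-0.384, 1.568, 2.467]
wrist_force: [1.1, -0.2, -0.1]
finger_gap: 0.087
time: 13.0
position: [0.4961, -0.1219, 0.143]
orientation: [-2.955, 1.568, -0.104]
wrist_force: [-0.0, -1.4, -0.2]
finger_gap: 0.0873
[ 0.3 -0.4 -0.3]
```

View pics/w6.png

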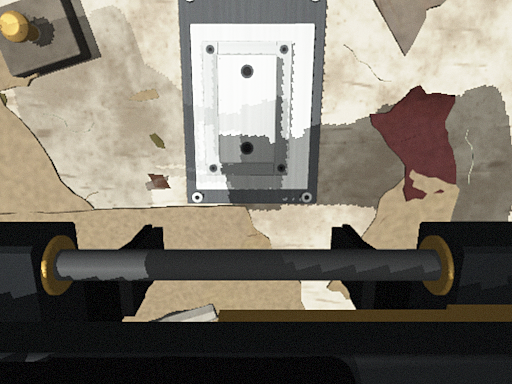

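View pics/t6.png

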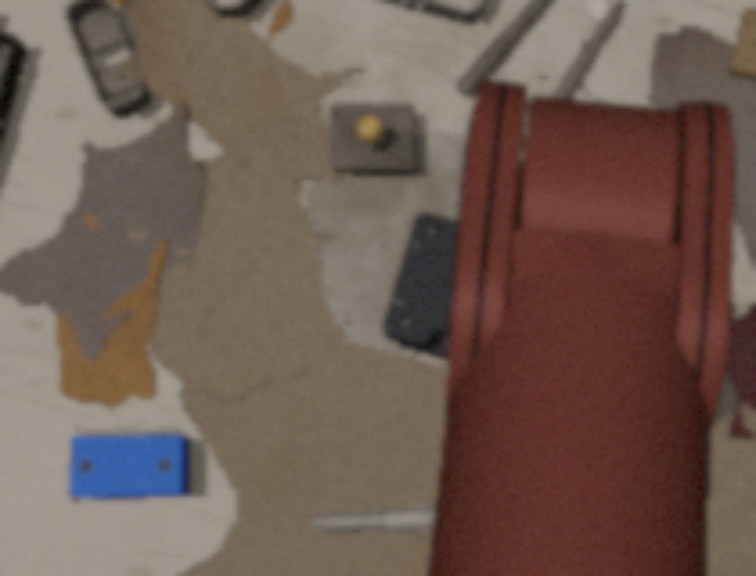

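```bash
python3 - <<'E'
from h import *
o=np.load('w6.npy',allow_pickle=True).item();c=cam('wrist',o)
im=cv2.imread('pics/w6.png');cv2.imwrite('pics/w6a.png',cv2.resize(im[30:205,180:325],None,fx=3.4,fy=3.4,interpolation=cv2.INTER_CUBIC))
X=ray(c,[(247,71.5),(247,148)],.046)[:,:2]
t=np.radians(YAW);M=np.array([[np.cos(t),-np.sin(t)],[np.sin(t),np.cos(t)]])
print(((X-PC)@M*1000).round(1), ((X.mean(0)-PC)@M*1000).round(1),np.linalg.norm(X[0]-X[1]))
S=ray(c,[(210,48.5),(284.5,49),(281,168),(213,168)],.024)[:,:2];print(((S.mean(0)-PC)@M*1000).round(1),((S-PC)@M*1000).round(1).tolist())
E
```

```text
[[ 27.7  -0.2]
 [-28.4  -0.2]] [-0.3 -0.2] 0.05611720668395829
[-0.3 -0.3] [[47.3, 28.9], [46.8, -29.7], [-47.8, -29.3], [-47.7, 29.0]]
```

View pics/w6a.png

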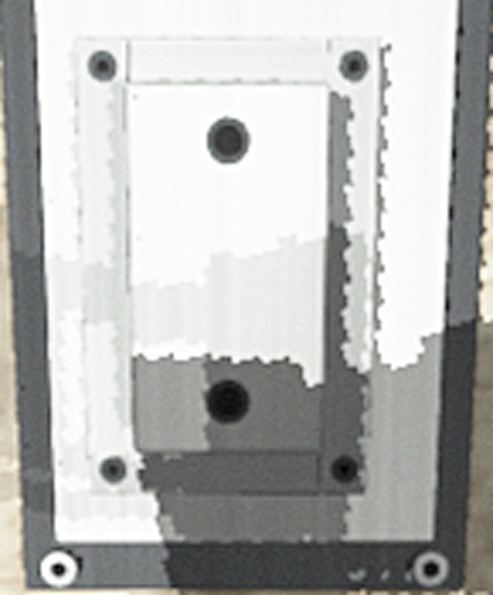

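The wrist view shows the block inside the frame, with holes at (247,71) and (247,148). The hole spacing fits a seated top face 46 mm above the board, and the block's centre matches the frame's to 0.1 mm. The gripper is clear.

```bash
python3 -c "
from plant import sign_off,get_obs
print(sign_off(), get_obs()['time'])"
```

```text
the job is handed in; nothing more can be done
the job is handed in; nothing more can be done
```

The setting block is seated flat in the pocket, released, and the job is handed in at about 13 s; `sign_off` gives no verdict.

- **What I did:** I gripped the block across its width and tipped it about 10.5° along its length and its width. I led the far right lower corner into the pocket and felt the side wall (about 3 N) and the end wall (about 5.5 N). I then lowered the corner to near the floor, rocked the block flat, touched the floor, eased off and opened the gripper.
- **Force on the nest:** the most I read was about 13 N net, on the floor. Readings came only at the end of each move, so a brief higher peak between them would not have shown.
- **Final picture:** the hole spacing (56.1 mm) agrees with the block's top lying 46 mm above the board, which is fully seated. Its centre is within about 0.1 mm of the frame's. The gripper was clear and read no force beyond noise.
- **What disagreed or went unchecked:**
  - The felt walls put the pocket 0.4 to 0.7 mm off my first camera estimate.
  - While rocking down, the block leaned on the side wall with about 5 N, and I moved it off before going on.
  - In the last top view the arm hid part of the nest, part of the punch and the leather blanks. The weight and the blue look-alike look unmoved. I never worked near the leather blanks, but did not picture them again.

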